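# Close the glass warmer and take its lid temperature

### The arm

A 6-joint arm with a two-finger parallel gripper is mounted at the origin on the work surface. World frame = base frame: x ahead of the robot, y to its left, z up, the work surface at z = 0. Lengths are in m, angles in rad, forces in N, time in s.
With the tool pointing down it reaches from about 0.275 to 0.85 m from the base axis. Payload 5.2 kg.
Tool frame: the origin (TCP) lies midway between the tips of the shut fingers; the grasp point (between the pads) lies 19 mm behind it; z points along the fingers, y is the line along which they close (so a half turn about z gives the same grasp; the last joint's range is limited). The gripper opens to 85 mm and grips with 20 to 120 N. Pads are 22 mm wide; open, the fingers measure 114 mm over their backs; the gripper's body (76 mm by 85 mm) begins 54 mm behind the grasp point. The pads swing forward as they close: fully open they stand 13 mm farther back than shut.
Start: joints at [0.944, 0.259, 1.535, -0, 1.348, -0.203], TCP at [0.226, 0.501, 0.231] pointing down, gripper open.
Joint ranges: [-3.14, 3.14], [-0.91, 2.08], [0.19, 2.58], [-1.22, 4.36], [0.22, 2.71], [-3.12, 3.12]. Speed limits (rad/s): [2.57, 2.57, 3.14, 3.14, 3.14, 3.14].

### API

Orientations are given as a 3x3 rotation matrix whose columns are the frame's x, y, z axes.
In Python, from bench import arm, viewer gives the robot as it stands. Calls block until the motion is done:
- arm.goto(position, orientation): joint-space move of the TCP to a pose.
- arm.move_straight(position, frame=None, vel=0.15): straight line of the TCP; frame=None keeps the orientation; vel is the mean speed in m/s.
- arm.move_j(angles): joint-space move.
- arm.gripper_open() and arm.grasp(effort=None): open the fingers fully, or close them until they stop; effort is the grip in N (None keeps the last).
- arm.wait(seconds).
- arm.inverse_kinematics(position, orientation): joint angles nearest the present ones, or None.
- viewer.snapshot(name): name is "side" or "top"; returns the picture (420x560x3 uint8, red, green, blue); there is no depth.
- viewer.calibration(name): a dict with "fx", "fy", "cx", "cy" (pixels), "position" and "attitude" of the camera in the world. Camera axes: x right, y up, looking along -z (the intrinsics and any distortion apply to the point x, -y, -z); pixel columns grow to the right and rows downward; lengths in m; the calibration is good to about 2 mm. A picture is of the moment at which its call begins. calibration takes no time and is no camera call.
A pose or a line that the arm cannot do raises arm.Unreachable and nothing moves.
- arm.job_done(): hands the job in; it is judged then, once.
Readings, each from a call of its own:
- arm.get_time(): time.
- arm.get_qpos(): joint angles.
- arm.get_qd(): joint speeds.
- arm.get_joint_torque(): joint torques, N m.
- arm.get_eef_pos(): TCP position.
- arm.get_ee_rot(): TCP orientation.
- arm.get_ft_force(): force on the tool from outside, world axes, zero at the start.
- arm.get_moment(): the same for the moment, N m.
- arm.get_finger_gap(): opening from 0.0 (shut) to 1.0 (fully open).
- arm.get_grip_force(): force on a finger pad.
Only numpy, scipy, OpenCV 4.12 (cv2) and the standard library are available. Lean on these libraries where they do the work, as an engineer would, in place of code of your own. Each camera call takes 0.05 s, during which the arm holds its last target. There are 200 camera calls.

### The job

Lower the red lid of the glass warmer until it is fully closed, without slamming it. Then take the yellow contact thermometer out of its dock and hold it upright with its copper tip inside the white spot on the lid, pressed lightly so that the sprung tip is about half-way in, and finish while still holding it there. Leave the tulip glasses, the caddy and the teapot where they are.

Things in the scene. Friction and masses are not known exactly. Their poses are not given: they have to be found in the camera images.
- lid (a joint): Angle of the warmer's lid: 0 is fully closed (level), positive is open (1.0 leans up steeply); it starts between 0.6 and 1.05. The hinge is stiff: the lid stays where it is left and takes about 1 to 3 N at its free edge to push down. The warmer is a fixed steel box 190 (x) by 220 (y) by 100 mm high, with four glasses inside that stay below the rim; the lid is a red plate 190 by 220 by 10 mm thick with a small black lip 12 mm long at the middle of its free edge.
- lid_hinge (a point): A point on the lid's hinge line, at the middle of the warmer's far edge, 100 mm above the counter, on the lid's underside. Its frame turns with the lid: -x runs from the hinge along the lid to its free edge (which looks towards the robot), y runs along the hinge line, +z is the outward normal of the lid's upper face, 10 mm away. Opening turns the lid about +y.
- lid_edge (a point): Middle of the lid's free edge, on the upper face, 190 mm from the hinge line; a good place near which to push the lid down from above. Frame as lid_hinge.
- lid_spot (a point): Centre of the white measuring spot (34 mm across, with a black rim 44 mm across) on the lid's upper face, 115 mm from the hinge line and 40 mm to the -y side of the lid's middle; it moves with the lid and is 110 mm above the counter, facing up, once the lid is closed. Frame as lid_hinge.
- probe_grip (a point): Centre of the grip of the contact thermometer, a loose upright tool of about 100 to 155 g standing in its dock, z up along the tool. The handle is a yellow cylinder 26 mm across and 75 mm tall with a thin black band at this point; it reaches 30 mm above this point and 45 mm below. Below the handle come a 10 mm steel shaft 45 mm long and the sprung copper tip; the tip's end lies 111 mm below this point when not pressed.
- tip_end (a point): End face of the thermometer's copper tip disc (14 mm across), z along the tool towards its handle.
- tip (a joint): How far the sprung tip is pushed into the tool, in m: 0 is free, 0.016 is fully in. It takes about 1 N to start and 0.25 N more per mm (about 3 N half-way in).
- dock: Fixed grey block 70 by 70 by 75 mm high with an upright hole 19 mm across through its centre, in which the thermometer hangs by its handle's lower shoulder on the block's top; origin at the centre of its underside. The tool must be raised about 70 mm to clear it.
- glass1_center (a point): Centre of a loose tulip tea glass (56 mm across, 85 mm tall) on a fixed glass tray 220 by 130 by 8 mm. Not to be moved.
- glass2_center (a point): Centre of the other tulip tea glass on the tray, same size. Not to be moved.
- caddy_center (a point): Centre of the loose red plastic tea caddy with a white twist cap (84 mm across, 116 mm tall). Not to be moved.
- teapot_center (a point): Centre of the loose white teapot's belly, 55 mm above the counter (belly 140 mm across, 130 mm tall, spout and handle reaching 115 mm either side along its x axis). Not to be moved.
There are look-alikes about, which are no part of the job. What is meant by the part that bears probe_grip is not purple or turquoise, and is the smaller of those in its own colour.

How it is judged:
On the way, in this order (a step that is already met when the one before it is completed fails the run):
1. the lid is fully closed (value of joint lid below 0.04 rad), for 0.2 s.
2. the thermometer is held upright on the white spot, its tip lightly pressed (horizontal distance between tip_end and lid_spot below 0.01 m and angle between probe_grip's own z axis and vertical below 0.14 rad and value of joint tip between 0.003 and 0.0135 m and contact force between probe and lid between 0.8 and 8 N), for 0.5 s.
At the end, for the whole second after the job is handed in: Through the last second: lid closed (under 0.04 rad); thermometer gripped, still, out of the dock, upright within 8 degrees; tip centre within 10 mm of the spot's centre, pressed 3 to 13.5 mm in with 0.8 to 8 N on the lid; the robot itself does not touch the lid (all of step 2 and value of joint lid below 0.04 rad and contact force between the fingers and probe above 1 N and contact force between each of the arm, the fingers and lid below 0.5 N and contact force between probe and dock below 0.1 N and linear speed of probe below 0.02 m/s); the arm keeps its last pose, push and grip.
It fails at once if the lid is slammed (over 2 rad/s in its last 0.15 rad) (value of joint lid below 0.15 rad and velocity of joint lid below -2 rad/s).
It fails at once if the thermometer is pressed hard on the lid (over 20 N) (contact force between probe and lid above 20 N).
It fails at once if a tulip glass, the caddy or the teapot is moved by more than 20 mm (distance of any of glass1_center, glass2_center, caddy_center, teapot_center from where it was at the start of the episode above 0.02 m).
It also fails if it takes over 61 s, if anything falls off the work surface, if the arm or the gripper's body presses on something with over 40 N, if the wrist force passes 120 N, or if a joint passes its speed limit or range.

## Working session

There is one attempt and no reset: what is moved stays moved. The work goes in short steps, each a Python script; the robot and the scene stay as the last script left them, time stands still between calls to the robot, and variables do not carry over. Pictures are saved under pics/ and viewed, at most 10 in all, crops included, and the job is handed in when it is done.

```bash
mkdir -p pics; ls
python3 - <<'E'
from bench import arm, viewer
import cv2
for n in("side","top"):
    cv2.imwrite(f"pics/{n}0.png",viewer.snapshot(n)[:,:,::-1]); print(n,viewer.calibration(n))
print(arm.get_time())
E
```

```text
pics
side {'fx': 402.93693713027983, 'fy': 402.93693713027983, 'cx': 279.44749181254844, 'cy': 206.97511172954603, 'position': array([0.44278757, 1.02527471, 0.74332865]), 'attitude': array([[-0.9920851 ,  0.07825875, -0.09819739],
       [-0.12470143, -0.52236107,  0.84355703],
       [ 0.01472123,  0.84912571,  0.52798561]])}
top {'fx': 430.3106057299868, 'fy': 430.3106057299868, 'cx': 275.6483940956152, 'cy': 206.19089346213798, 'position': array([0.30112364, 0.00832519, 1.31446085]), 'attitude': array([[ 0.07246328,  0.97518553, -0.20919432],
       [-0.99736627,  0.07150246, -0.01216222],
       [ 0.00309749,  0.20952467,  0.97779845]])}
0.1
```

View pics/side0.png

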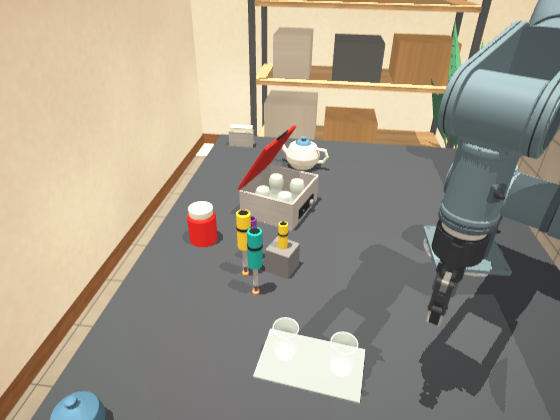

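View pics/top0.png

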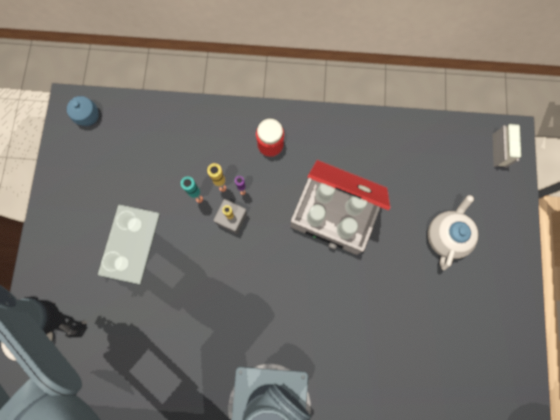

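The side view shows four probes. The two yellow ones are at side (243,230), free-standing and larger, and side (283,235), in the grey dock and smaller. The purple one at (253,225) and the turquoise one at (255,248) are ruled out by colour. The docked yellow one, at top (229,211), fits the description. I'll confirm it with an enlarged crop.

```bash
cat > h.py <<'E'
import numpy as np, cv2
from bench import arm, viewer
def ray(n,uv):
    c=viewer.calibration(n); d=c["attitude"]@np.array([(uv[0]-c["cx"])/c["fx"],-(uv[1]-c["cy"])/c["fy"],-1])
    return np.array(c["position"]),d/np.linalg.norm(d)
def onz(n,uv,z):
    p,d=ray(n,uv); return p+d*(z-p[2])/d[2]
def proj(n,P):
    c=viewer.calibration(n); q=c["attitude"].T@(np.asarray(P)-c["position"])
    return np.array([c["cx"]-c["fx"]*q[0]/q[2],c["cy"]+c["fy"]*q[1]/q[2]])
def tri(a,b):
    A=0;B=0
    for n,uv in(("side",a),("top",b)):
        p,d=ray(n,uv); M=np.eye(3)-np.outer(d,d); A=A+M;B=B+M@p
    return np.linalg.solve(A,B)
E
python3 - <<'E'
import cv2,numpy as np
s=cv2.imread("pics/side0.png")[115:295,170:350]; t=cv2.imread("pics/top0.png")[120:270,160:400]
cv2.imwrite("pics/cs.png",cv2.resize(s,None,fx=3.3,fy=3.3,interpolation=2)); cv2.imwrite("pics/ct.png",cv2.resize(t,None,fx=3.3,fy=3.3,interpolation=2))
E
```

```text
(no output)
```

View pics/cs.png

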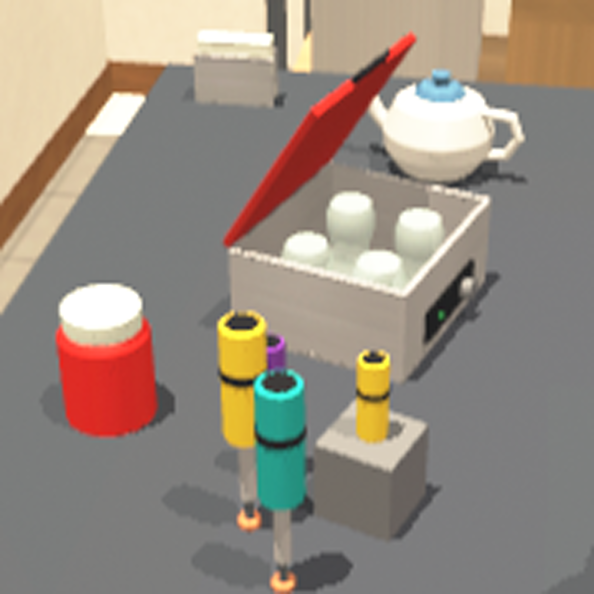

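View pics/ct.png

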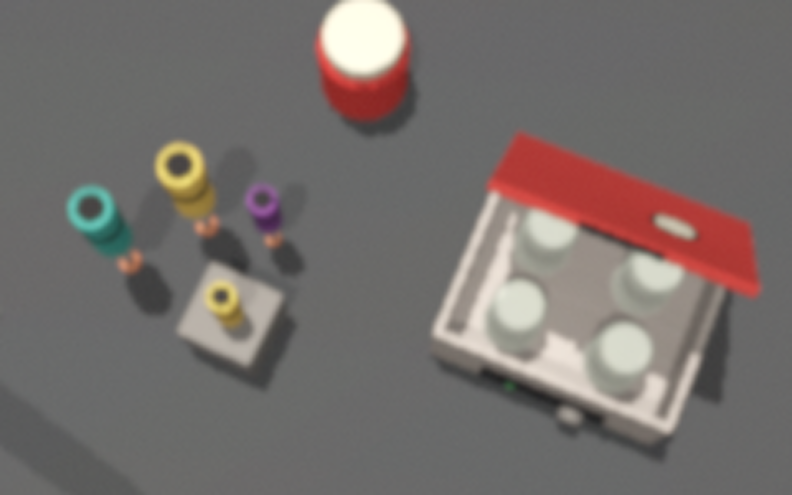

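The crop confirms that the docked yellow probe is the smaller yellow one. The dock's top face is at top crop (232,315), and the handle's top is at top crop (222,295) and side crop (373,357). The warmer's near rim runs from (435,333) to (672,430) in the top crop. Next I'll fit the poses.

Run:
```python
from h import *
from scipy.optimize import least_squares
T=lambda u,v:(u/3.3+160,v/3.3+120)
S=lambda u,v:(u/3.3+170,v/3.3+115)
# warmer: center x,y,yaw, lid a. hinge at local (+.095,0,.1)
def L(p,l,):
    c,s=np.cos(p[2]),np.sin(p[2]); return np.array([p[0]+c*l[0]-s*l[1],p[1]+s*l[0]+c*l[1],l[2]])
def lid(p,d,y,h):
    a=p[3]; return L(p,(.095-d*np.cos(a)+h*np.sin(a),y,.1+d*np.sin(a)+h*np.cos(a)))
obs=[("top",T(435,333),lambda p:L(p,(-.095,.11,.1))),("top",T(675,430),lambda p:L(p,(-.095,-.11,.1))),
("side",S(405,292),lambda p:L(p,(-.095,.11,.1))),("side",S(489,197),lambda p:L(p,(-.095,-.11,.1))),("side",S(230,250),lambda p:L(p,(.095,.11,.1))),
("top",T(758,292),lambda p:lid(p,.19,-.11,.0)),("top",T(490,185),lambda p:lid(p,.19,.11,0)),("top",T(752,222),lambda p:lid(p,0,-.11,.01)),("top",T(520,133),lambda p:lid(p,0,.11,.01)),
("side",S(315,110),lambda p:lid(p,.19,.11,.005)),("side",S(412,36),lambda p:lid(p,.19,-.11,.01)),("top",T(675,226),lambda p:lid(p,.115,-.04,.01))]
f=lambda p:np.concatenate([proj(n,g(p))-uv for n,uv,g in obs])
r=least_squares(f,[.5,-.15,-.3,.8],loss="soft_l1"); p=r.x
print("warmer",p); print(f(p).reshape(-1,2).round(1).tolist())
print("edge",lid(p,.19,0,.01),"closed spot",L(p,(-.02,-.04,.11)))
cs=[onz("top",T(*q),.075) for q in((215,262),(285,293),(250,367),(180,330))]
print("dock",np.mean(cs,0),[np.degrees(np.arctan2(*(cs[i+1]-cs[i])[1::-1])) for i in range(3)],[np.linalg.norm(cs[i+1]-cs[i]) for i in range(3)])
print("handle top",tri(S(373,357),T(222,295)),onz("top",T(222,295),.15),onz("side",S(373,357),.15), "band side",onz("side",S(373,397),.12))
for n,q in(("caddy",onz("top",T(362,35),.116)),("bigyellow",onz("top",T(207,225),0)),("turq",onz("top",T(130,262),0)),("purple",onz("top",T(272,241),0)),("teapot",onz("top",(456,232),.11))): print(n,q.round(3))
```

```text
warmer [ 0.57739939 -0.16047239 -0.32237512  1.0253609 ]
[[0.1, -0.3], [-0.6, -0.1], [0.7, 0.5], [0.9, -0.1], [0.0, -0.7], [0.1, 0.8], [-0.5, 0.5], [0.0, -0.4], [-0.2, -1.3], [0.0, -0.1], [-0.4, -2.1], [0.6, -0.7]]
edge [ 0.58212175 -0.16204979  0.26761918] closed spot [ 0.54575687 -0.19207541  0.11      ]
dock [0.53092559 0.15403608 0.075     ] [np.float64(-110.01871523915686), np.float64(159.99501501262267), np.float64(66.31648731280613)] [np.float64(0.06912846291006651), np.float64(0.07303680190493562), np.float64(0.07085827850851996)]
handle top [0.53271705 0.1554656  0.14958699] [0.53145781 0.15541721 0.15      ] [0.53382145 0.15571639 0.15      ] band side [0.53176901 0.16813531 0.12      ]
caddy [0.784 0.057 0.116]
bigyellow [0.628 0.195 0.   ]
turq [0.587 0.265 0.   ]
purple [0.617 0.132 0.   ]
teapot [ 0.522 -0.491  0.11 ]
```

```bash
cat >> h.py <<'E'
W=np.array([ 0.57739939,-0.16047239,-0.32237512])
def Rd(yaw):  # tool down, closing axis (y) at world yaw
    y=np.array([np.cos(yaw),np.sin(yaw),0]); z=np.array([0,0,-1.]); return np.column_stack([np.cross(y,z),y,z])
def lidp(a,d,y,h):
    c,s=np.cos(W[2]),np.sin(W[2]); l=(.095-d*np.cos(a)+h*np.sin(a),y); 
    return np.array([W[0]+c*l[0]-s*l[1],W[1]+s*l[0]+c*l[1],.1+d*np.sin(a)+h*np.cos(a)])
def best(P,yaw):
    q0=arm.get_qpos(); c=[(np.abs(np.array(q)-q0).max(),i) for i in(0,1) if (q:=arm.inverse_kinematics(P,Rd(yaw+i*np.pi))) is not None]
    return Rd(yaw+min(c)[1]*np.pi)
E
python3 - <<'E'
from h import *
arm.grasp()
P=np.array(arm.get_eef_pos()); P[2]=.40; arm.move_straight(P,vel=.3)
path=lambda a:lidp(a,.170,0,.010+.012*np.sin(a))
A=path(1.025)+[.01,0,.10]
R=best(A,np.pi/2+W[2]); arm.goto(A,R)
print(arm.get_time(),arm.get_eef_pos())
for a in np.arange(1.07,-.001,-.107):
    v=.15 if a<1.0 and a>.2 else .08
    arm.move_straight(path(a)+[0,0,.02 if a>1.05 else 0],R,vel=v)
    print(round(a,2),arm.get_eef_pos().round(3),np.round(arm.get_ft_force(),1),arm.get_time())
cv2.imwrite("pics/side1.png",viewer.snapshot("side")[:,:,::-1])
E
```

```text
4.3 [ 0.61045166 -0.1670677   0.35608042]
1.07 [ 0.608 -0.171  0.28 ] [0.1 0.  0.1] 5.4083
0.96 [ 0.591 -0.165  0.251] [0.3 0.2 0.3] 5.775
0.86 [ 0.576 -0.16   0.242] [-0.3 -0.2 -0.5] 6.05
0.75 [ 0.561 -0.155  0.229] [-0.2  0.3  0.4] 6.325
0.64 [ 0.548 -0.151  0.216] [-0.1 -0.6  0.5] 6.6
0.54 [ 0.537 -0.147  0.201] [-0.6 -0.3 -0.2] 6.875
0.43 [ 0.527 -0.144  0.184] [ 0.3 -0.1  0.3] 7.1583
0.32 [ 0.519 -0.141  0.167] [ 0.6 -0.2 -0.1] 7.4417
0.21 [ 0.512 -0.139  0.149] [-0.2  0.1 -0.3] 7.725
0.11 [ 0.508 -0.137  0.129] [-0.1 -0.2  1.2] 8.1167
0.0 [ 0.507 -0.137  0.111] [-0.   0.6  4.3] 8.5083
```

View pics/side1.png

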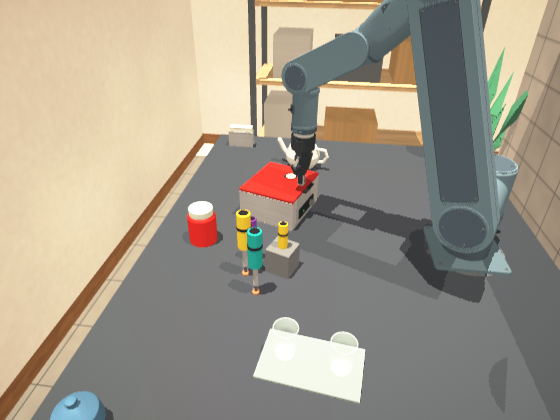

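The lid looks level, with the white spot at about (291,177). I'll press down to be sure it is shut, back off, measure the spot in both views, then take the probe.

Run:
```python
from h import *
P=np.array(arm.get_eef_pos())
for k in range(12):
    P[2]-=.001; arm.move_straight(P,vel=.03); f=arm.get_ft_force()[2]
    if f>14: break
arm.wait(.3); print("press z",P[2],arm.get_ft_force().round(1))
P[2]=.30; arm.move_straight(P,vel=.25)
H=np.array([.532,.155,.101]); A=H+[0,0,.13]
R=best(A,np.pi/2-.35)
arm.gripper_open(); arm.goto(A+[0,0,.06],R); print(arm.get_time(),arm.get_eef_pos())
S=lidp(0,.115,-.04,.01)
for n in("side","top"):
    im=viewer.snapshot(n); cv2.imwrite(f"pics/{n}2.png",im[:,:,::-1])
    u,v=proj(n,S).round().astype(int); c=im[v-12:v+13,u-12:u+13].astype(int)
    m=((c.min(2)>150)).astype(np.uint8); k,l,st,ce=cv2.connectedComponentsWithStats(m)
    for i in range(1,k):
        if st[i,4]>8: q=ce[i]+[u-12,v-12]; print(n,(u,v),q.round(1),st[i],onz(n,q,.11).round(4))
print(S)
```

```text
press z 0.10852964500871157 [-5.   2.7 16.7]
12.1833 [0.53222911 0.15407487 0.29103279]
side (np.int64(291), np.int64(176)) [299.5 164.5] [17  0  8  2 16] [ 0.5254 -0.2838  0.11  ]
side (np.int64(291), np.int64(176)) [290.4 175.6] [ 7  9 10  6 50] [ 0.5491 -0.193   0.11  ]
top (np.int64(351), np.int64(216)) [349.8 216.2] [  5   6  13  13 134] [ 0.5451 -0.1896  0.11  ]
[ 0.54575687 -0.19207541  0.11      ]
```

View pics/side2.png

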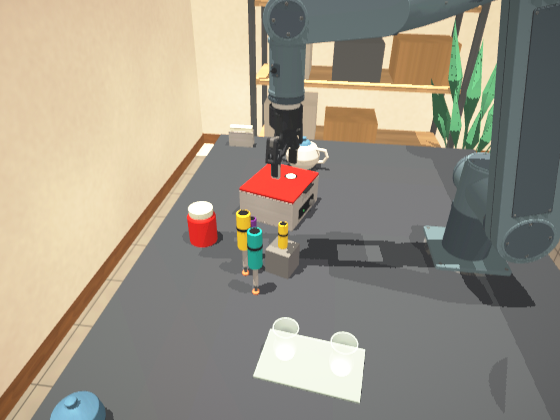

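The lid is shut and level, the spot is at about (0.546, -0.192), and the probe is still in its dock at (283,235). Next I'll grasp and lift it.

Run:
```python
from h import *
H=np.array([.532,.155,.101])
arm.move_straight(H+[0,0,.03],vel=.2); arm.move_straight(H,vel=.1)
print(arm.get_ft_force().round(1)); arm.grasp(45); print("gap",arm.get_finger_gap(),arm.get_grip_force())
f0=arm.get_ft_force(); arm.move_straight(H+[0,0,.10],vel=.1); arm.move_straight(H+[0,0,.17],vel=.2)
S=np.array([.5462,-.1917]); Z=.101+.111+.0-.009  # placeholder
A=np.array([S[0],S[1],.271]); R=np.array(arm.get_ee_rot())
arm.move_straight(A,vel=.2); arm.wait(.3)
print(arm.get_time(),arm.get_eef_pos(),arm.get_finger_gap(),arm.get_ft_force().round(2))
a=[]
for n,o in(("side",(200,100)),("top",(270,130))):
    im=viewer.snapshot(n)[:,:,::-1]; a.append(cv2.resize(im[o[1]:o[1]+140,o[0]:o[0]+130],None,fx=3,fy=3,interpolation=2))
cv2.imwrite("pics/hold.png",np.hstack(a))
```

```text
[-0.2  0.2  0.4]
gap 0.2933706159020683 43.80586266517639
18.0917 [ 0.54627608 -0.19129352  0.27109623] 0.29239103376642844 [ 1.26  0.25 -1.19]
```

View pics/hold.png

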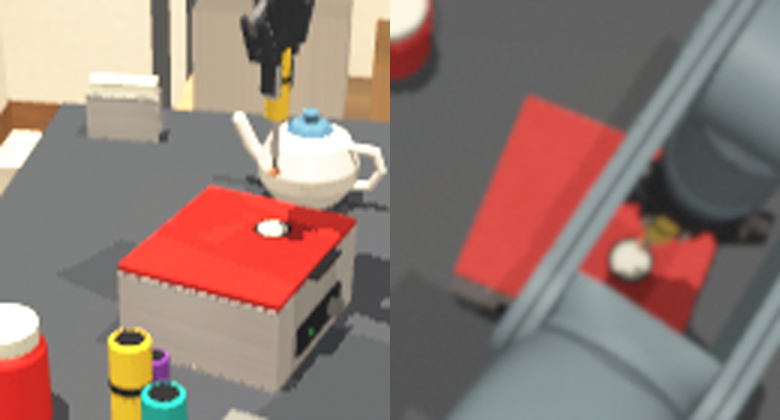

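The probe is held above the lid, with the copper tip at crop (272,171) in the side view. I'll check for tilt by comparing the projected tip with an upright probe.

```bash
python3 - <<'E'
from h import *
p=np.array(arm.get_eef_pos()); R=np.array(arm.get_ee_rot()); print(R[:,2])
for z in(.179,.19,.235,.28): print(z,proj("side",[p[0],p[1],z]),proj("top",[p[0],p[1],z]))
for n in("side","top"):
    im=viewer.snapshot(n).astype(int); u,v=proj(n,[p[0],p[1],.179]).round().astype(int)
    c=im[v-14:v+10,u-14:u+15]; r,g,b=c[...,0],c[...,1],c[...,2]
    m=((r-g>30)&(g-b>12)&(g>80)); ys,xs=np.nonzero(m); print(n,(u,v),[(x+u-14,y+v-14,*c[y,x]) for y,x in zip(ys,xs)])
E
python3 - <<'E'
import sys; sys.path.insert(0,".")
from h import *
a=[]
for n,o in(("side",(265,100)),("top",(325,180))):
    im=viewer.snapshot(n)[:,:,::-1]; a.append(cv2.resize(im[o[1]:o[1]+65,o[0]:o[0]+50],None,fx=8,fy=8,interpolation=0))
cv2.imwrite("pics/hold2.png",np.hstack(a))
E
```

```text
[ 4.83411861e-05  1.22322272e-05 -9.99999999e-01]
0.179 [291.76634753 157.30724813] [354.92172116 211.07991462]
0.19 [291.86930014 154.25765486] [355.67699197 210.26205445]
0.235 [292.30001257 141.49937895] [358.91993562 206.75036778]
0.28 [292.74669981 128.26790818] [362.43202436 202.94723193]
side (np.int64(292), np.int64(157)) [(np.int64(290), np.int64(156), np.int64(254), np.int64(207), np.int64(151)), (np.int64(291), np.int64(156), np.int64(222), np.int64(140), np.int64(100)), (np.int64(292), np.int64(156), np.int64(176), np.int64(128), np.int64(101)), (np.int64(289), np.int64(157), np.int64(244), np.int64(193), np.int64(148)), (np.int64(290), np.int64(157), np.int64(252), np.int64(165), np.int64(102)), (np.int64(291), np.int64(157), np.int64(231), np.int64(139), np.int64(89)), (np.int64(292), np.int64(157), np.int64(183), np.int64(111), np.int64(76)), (np.int64(293), np.int64(157), np.int64(240), np.int64(208), np.int64(171)), (np.int64(289), np.int64(158), np.int64(211), np.int64(178), np.int64(151)), (np.int64(290), np.int64(158), np.int64(218), np.int64(168), np.int64(137)),
[... 3656 characters left out ...]
4(94), np.int64(60)), (np.int64(362), np.int64(211), np.int64(189), np.int64(86), np.int64(62)), (np.int64(353), np.int64(212), np.int64(190), np.int64(153), np.int64(128)), (np.int64(354), np.int64(212), np.int64(160), np.int64(119), np.int64(97)), (np.int64(355), np.int64(212), np.int64(135), np.int64(97), np.int64(81)), (np.int64(356), np.int64(212), np.int64(147), np.int64(90), np.int64(74)), (np.int64(357), np.int64(212), np.int64(172), np.int64(84), np.int64(68)), (np.int64(359), np.int64(212), np.int64(190), np.int64(81), np.int64(61)), (np.int64(356), np.int64(213), np.int64(150), np.int64(92), np.int64(77)), (np.int64(356), np.int64(214), np.int64(149), np.int64(114), np.int64(99))]
```

View pics/hold2.png

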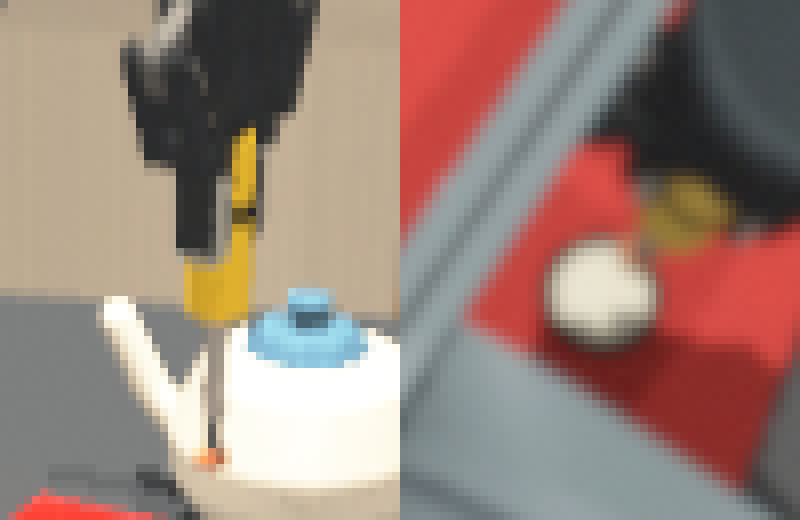

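In the side view the tip is within half a pixel of where an upright probe's would be, and in the top view about 1 px off, so the tilt is negligible. I'll lower it and read the force as I go.

Run:
```python
from h import *
def fz():
    v=[]
    for _ in range(8): arm.wait(.02); v.append(arm.get_ft_force()[2])
    return np.mean(v)
P=np.array([.5456,-.1924,.212]); arm.move_straight(P,vel=.08); arm.wait(.3); b=fz(); print("base",b)
while P[2]>.186:
    P[2]-=.002; arm.move_straight(P,vel=.02); f=fz()-b; print(arm.get_eef_pos().round(4),round(f,2))
    if f>2.8: break
arm.wait(.8); print(fz()-b,arm.get_time())
a=[]
for n,o in(("side",(245,110)),("top",(310,175))):
    im=viewer.snapshot(n)[:,:,::-1]; a.append(cv2.resize(im[o[1]:o[1]+90,o[0]:o[0]+75],None,fx=5,fy=5,interpolation=2))
cv2.imwrite("pics/press.png",np.hstack(a))
```

```text
base -1.6278693120813519
[ 0.5456 -0.1924  0.21  ] 0.53
[ 0.5456 -0.1924  0.208 ] 0.39
[ 0.5456 -0.1924  0.206 ] 0.05
[ 0.5456 -0.1924  0.204 ] 0.31
[ 0.5458 -0.1925  0.2022] 1.83
[ 0.5457 -0.1925  0.2001] 2.11
[ 0.5457 -0.1925  0.1981] 2.72
[ 0.5457 -0.1924  0.1961] 3.25
3.2291441240854972 23.7167
```

View pics/press.png

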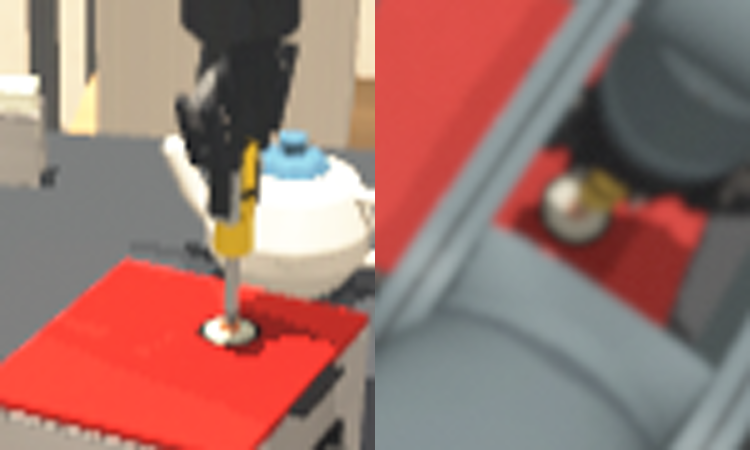

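The tip sits inside the spot in both views: side crop (233,326) against a spot centre of (231,332), and top crop (577,208) against (576,210). It is pressed in about 6.5 mm at about 3 N, so I'm handing in.

```bash
python3 -c "
from bench import arm
print(arm.get_grip_force(),arm.job_done())"
```

```text
the job is handed in; nothing more can be done
44.320435523986816 None
```

I closed the lid gently and handed the job in with the yellow thermometer held upright on the white spot, its tip about 6.5 mm in at roughly 3 N; the hand-in returned no verdict.

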